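Load rock chips and hold the viewing lid

ROBOT

A 6-joint arm with a two-finger parallel gripper is mounted at the origin on the work surface. World frame = base frame: x ahead of the robot, y to its left, z up, the work surface at z = 0. Lengths are in mm, angles in degrees, forces in N, time in s.
With the tool pointing down it reaches from about 350 to 850 mm from the base axis. Payload 8.1 kg.
Tool frame: the origin (TCP) lies on the centre line of the jaws, within the pads' length; the fingertips stand r.tip_extent ahead of it and the grasp point (between the pads) lies 8 mm behind it (r.tip_extent is the distance from the TCP to the fingertips, in mm); z points along the fingers, y is the direction in which the jaws open and shut (so a half turn about z gives the same grasp; the last joint's range is limited). The gripper opens to 85 mm and grips with 20 to 120 N. Pads are 22 mm wide; open, the fingers measure 114 mm over their backs; the gripper's body (76 mm by 85 mm) begins 54 mm behind the grasp point. The pads swing forward as they close: fully open they stand 13 mm farther back than shut.
Start: joints at [67.013, 7.471, 85.268, -0, 87.261, -4.893], TCP at [186.325, 570.341, 242.292] pointing down, gripper open.
Joint ranges: [-169.43, 169.43], [-51.17, 129.36], [1.28, 143.12], [-76.62, 256.62], [0, 156.53], [-152.29, 152.29]. Speed limits (degrees/s): [136.94, 136.94, 159.86, 180, 180, 180].

INTERFACE

Orientations are given as [roll, pitch, yaw] about the fixed x, y, z axes, in that order (R = Rz(yaw) Ry(pitch) Rx(roll)).
In Python, from bench import sense, optics, hand_in, spotter, r gives the robot as it stands.
- The arm moves only by the tool apply_moves, never from a script. Its argument "series" is a list of rows, each a list of 3 entries, a list of its own where there are three numbers: the opening, from 0 (shut) to 1 (fully open), then the shift along the world's x, y, z in m, then the turn about the world's z in rad. In form: [[grip, [x, y, z], turn], ...]. A call has 1 to 5 rows; each row is the pose to reach, as a shift and turn from the pose measured when the call began; what a row does not reach only later rows make up. A row lasts 1/8 s, in which the tool goes at most 62.5 mm and 10.7 degrees, less where a joint would pass 70% of its speed; a pose out of reach is approached as far as the arm can. A call with a gripper value outside its range is refused whole. The fingers move at their own pace and stop on an object; "grip_force" is the grip in N (left out, the last holds). Time passes only in rows, so rows that repeat a pose let the fingers close. It gives the time, the measured TCP pose, the force and the opening at its end, in the units of the state.
- sense(): the state, without advancing time (a new reading comes with each control period).
- optics.snapshot(name): name is "side" or "top" or "wrist"; returns a dict with "color" (400x640x3 uint8, blue, green, red), "intrinsics" (3x3 intrinsics, pixels), "rvec" (rotation vector, rad) and "tvec" (3), from world to camera coordinates, as OpenCV has them. Camera axes: x right, y down, z forward; pixel columns grow to the right and rows downward; lengths in mm; the calibration is good to about 2 mm. A picture is of the moment at which its call begins. There is no depth.
- hand_in(): hands the job in, once; it reports no verdict.
Trained networks look in a picture, given as the dict that the camera call returned (one of the last four; its "shot" number tells which), for a name from the list of things; names that differ only in an ending like _2 or _b are one class to them, and where a whole thing is asked for, a point or a joint stands for the part that bears it (a point fixed in the world has none). Each returns a list of dicts, best first, with "p" (0 to 1); they miss things now and then, are a little off and sometimes report something else, mostly with a low value. They report only what shows in the picture. A call takes as long as a camera call. They do not tell look-alikes from the thing itself.
- spotter.search_frame(picture, query): "xyz" ([x, y, z] in mm, in the coordinates of the camera as it stood for that picture, good to about 4 mm: the middle of the surface that is visible of it).
- spotter.masks_of(picture, query): "mask" (400x640 bool, what is visible of it).
The state is a dict: "time": time; "joint_pos": joint angles; "qd": joint speeds; "joint_efforts": joint torques, N m; "tool_pos": TCP position; "tcp_rot": TCP orientation; "ft_force": force on the tool from outside, world axes, zero at the start; "wrist_torque": the same for the moment, N m; "finger_gap": finger opening in mm.
Only numpy, scipy, OpenCV 4.12 (cv2) and the standard library are available. Lean on these libraries where they do the work, as an engineer would, in place of code of your own. Each camera call takes 0.05 s, during which the arm holds its last target.

TASK

Tip all three rock chips out of the steel sample pan into the open intake of the grey viewing box, then stand the empty pan upright on the bench and let go of it. Then lift the box's blue-framed lid by its yellow bar handle and hold it open at 50 degrees (the red mark on the arc beside it) so that a colleague can look at the chips; the lid falls shut by itself, so finish while still holding it there. Leave the other things on the bench where they are.

Things in the scene. Friction and masses are not known exactly. Their poses are not given: they have to be found in the camera images.
- viewbox: Grey steel viewing box, fixed: 150 (x) x 280 (y) x 110 mm high, walls 6 mm. Origin: centre of its underside; z up. The -y part of its top is the open intake, the +y part is under the lid. Below the intake a ramp falls towards +y, from 75 mm height at the -y wall to the floor, so that chips slide under the lid; lying anywhere inside the box (ramp included) is fine.
- intake (a point): Centre of the open intake's mouth, level with the box's rim 110 mm above the bench; axes as the box. The opening is 138 mm (x) by 114 mm (y), from y = -55 to about +60 mm of this point; there the lid begins.
- mark (a point): Middle of the short red mark at 50 degrees on a thin aluminium arc about the hinge line, at the box's +y side (box y = 149 mm), 102 mm from the hinge line; the lid's underside points along it when open at 50 degrees. The arc is fixed to the box and stands up to 210 mm above the bench.
- lid (a joint): Opening angle of the lid in rad: 0 shut, grows as its near (-x) edge rises; 0.873 is 50 degrees; stops at 1.4. Hinged along the box's y at its far (+x) rim. It weighs about 0.35 kg (hidden variation), has no stay and falls shut from any angle when let go.
- lid_hinge (a point): Point on the hinge line at the middle of the lid's width, at box x = +75, y = +60, z = 112 mm. Axes turn with the lid; with the lid shut they are the box's axes. The lid is a blue frame with a clear window, 150 mm (x) x 158 mm (y) x 6 mm.
- lid_handle (a point): Centre of the lid's yellow round bar handle: 12 mm thick, 110 mm long along y, between two steel arms, free all round. In the lid's axes it lies 200 mm to -x of the hinge and 12 mm above it; lid shut, it is 50 mm in front of the box's near face and 124 mm above the bench. Fingers closing across it (along x) from above can let it turn between them. Axes turn with the lid.
- pan: Open steel sample pan, loose, about 0.18 kg, walls 3 mm: origin at the centre of the underside, z up, pouring lip towards +y. Inside 64 mm wide (x); flat floor from y = -53 to +22 mm, then rising at 20 degrees to the lip's edge at y = +67, z = 17 mm. Side walls 42 mm high (34 at the lip); back wall at y = -55 mm, 42 high. Chips slide out when it is tipped lip-down by 60 to 80 degrees.
- pan_grip (a point): Centre of the pan's red grip, an upright flat blade 12 mm thick (x), from y = -58 to -2 and z = 68 to 102 mm of the pan; this point is at y = -25, z = 85 mm of the pan; axes as the pan. A post behind the back wall (y = -68 to -56) carries it; it is free below and on both sides, so it can be gripped across x from above, also leaning towards the lip or away from it.
- chip1_center (a point): Centre of the reddish rock chip, 25 mm across and 18 mm high, 20 g, lying in the pan at the start.
- chip2_center (a point): Centre of the grey-green rock chip, 23 mm across and 18 mm high, 20 g, lying in the pan at the start.
- chip3_center (a point): Centre of the sandy rock chip, 23 mm across and 18 mm high, 20 g, lying in the pan at the start.
- wash_bottle: Bystander: white round bottle with blue cap, 60 mm across, 160 mm high. Origin: centre of its underside.
- amber_jar: Bystander: amber jar with black lid, 54 mm across, 75 mm high. Origin: centre of its underside.
- carton: Bystander: plain white carton, 60 x 90 x 50 mm high. Origin: centre of its underside.
- weight: Bystander: brass laboratory weight with a small knob, 36 mm across, 46 mm high. Origin: centre of its underside.
Mind the look-alikes: they are no part of the job. Of the things like the pan, leave any that is pink; of the rest the larger one is meant.

How it is judged:
By the outcome, as a careful person would: the job done as asked, in the order asked, and still so for the second after the job is handed in, while the arm keeps its last pose, push and grip.
It also fails if it takes over 72 s, if anything falls off the work surface, if the arm or the gripper's body presses on something with over 40 N, if the wrist force passes 120 N, or if a joint passes its speed limit or range.

## Working session

There is one attempt and no reset: what is moved stays moved. The work goes in short steps, Python scripts to look and compute and a tool call to move; the robot and the scene stay as the last step left them, time stands still between calls to the robot, and variables do not carry over. Pictures are saved under pics/ and viewed, and the job is handed in when it is done.

Besides the shell and the picture viewer there is one more tool, called after "Call:" as name(argument=value, ...), one argument or row to a line, values as JSON. apply_moves: Moves the arm, as the interface text tells. Its arguments: {"type":"object","properties":{"series":{"type":"array"},"grip_force":{"type":"number"}},"required":["series"]}

```bash
ls; mkdir -p pics
cat > h.py <<'E'
import numpy as np,cv2
from bench import sense,optics,hand_in,spotter,r
def cam(p):
    R,_=cv2.Rodrigues(np.array(p['rvec'],float)); return R,np.array(p['tvec'],float).ravel(),np.array(p['intrinsics'],float)
def c2w(p,x):
    R,t,K=cam(p); return R.T@(np.array(x)-t)
def proj(p,X):
    R,t,K=cam(p); return cv2.projectPoints(np.array(X,float).reshape(-1,1,3),np.array(p['rvec'],float),np.array(p['tvec'],float),K,None)[0].reshape(-1,2)
def ray(p,uv,z):
    R,t,K=cam(p); d=R.T@np.linalg.inv(K)@np.array([uv[0],uv[1],1.]); c=-R.T@t
    return c+d*(z-c[2])/d[2]
E
python3 - <<'E'
from h import *
print(sense(), r.tip_extent,[a for a in dir(r) if a[0]!='_'])
for n in ['side','top','wrist']:
    p=optics.snapshot(n); cv2.imwrite(f'pics/{n}0.png',p['color'])
    R,t,K=cam(p); print(n,-R.T@t,R[2],K[0,0])
    for q in ['viewbox','pan','pan_grip','lid_handle','mark','intake','chip1_center','chip2_center','chip3_center']:
        print(q,[(round(d['p'],2),c2w(p,d['xyz']).round(0).tolist(),proj(p,c2w(p,d['xyz'])).round().tolist()) for d in spotter.search_frame(p,q)])
E
```

```text
pics
{'time': 0.0, 'joint_pos': array([ 6.70107215e+01,  7.51549635e+00,  8.53300647e+01, -9.82817449e-04,
        8.72613735e+01, -4.89253735e+00]), 'qd': array([-0.15552272, -0.11118467,  0.01820829, -0.04993698, -0.02920719,
       -0.00708359]), 'joint_efforts': array([-1.86152094e-03, -5.69387555e+01, -5.00555241e+01, -1.54666877e-04,
        1.44184215e-02,  3.43050226e-05]), 'tool_pos': array([186.14321397, 569.83285512, 241.2328387 ]), 'tcp_rot': array([-1.79893371e+02, -8.14210198e-03,  1.61903299e+02]), 'ft_force': array([-0.52877679,  0.43150707, -0.09333232]), 'wrist_torque': array([ 0.00124757, -0.04031994,  0.0320985 ]), 'finger_gap': 85.16766782340659} 11.0 ['PlanningError', 'tip_extent']
side [ 353.08579893 -915.20227334  927.71140468] [ 0.18759166  0.72142509 -0.66659974] 463.9383765080761
viewbox [(0.56, [597.0, 107.0, 85.0], [[310.0, 175.0]]), (0.21, [715.0, -297.0, 89.0], [[403.0, 270.0]])]
pan [(0.93, [517.0, -483.0, 16.0], [[346.0, 382.0]]), (0.91, [386.0, -283.0, 13.0], [[265.0, 317.0]]), (0.79, [543.0, -307.0, 21.0], [[333.0, 308.0]])]
pan_grip [(0.96, [391.0,
[... 743 characters left out ...]
.0, 266.0]])]
pan_grip [(0.8, [518.0, -476.0, 11.0], [[470.0, 219.0]]), (0.76, [385.0, -294.0, 10.0], [[411.0, 264.0]]), (0.72, [537.0, -290.0, 10.0], [[408.0, 213.0]])]
lid_handle [(0.58, [588.0, 171.0, 114.0], [[249.0, 192.0]])]
mark [(0.66, [600.0, 116.0, 117.0], [[268.0, 188.0]])]
intake [(0.79, [599.0, 119.0, 112.0], [[267.0, 188.0]]), (0.39, [589.0, 168.0, 115.0], [[250.0, 192.0]])]
chip1_center []
chip2_center []
chip3_center [(0.54, [556.0, -278.0, 19.0], [[404.0, 206.0]])]
wrist [119.37706509 592.65743081 375.0852263 ] [ 0.2633035  -0.08660661 -0.96081765] 302.50913612000625
viewbox []
pan []
pan_grip []
lid_handle []
mark []
intake []
chip1_center []
chip2_center []
chip3_center []
```

View pics/side0.png

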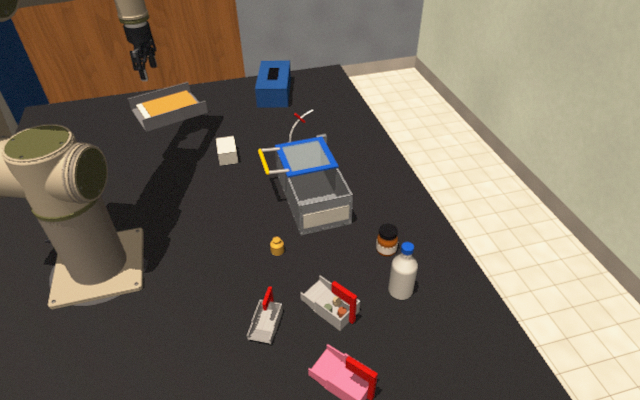

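View pics/top0.png

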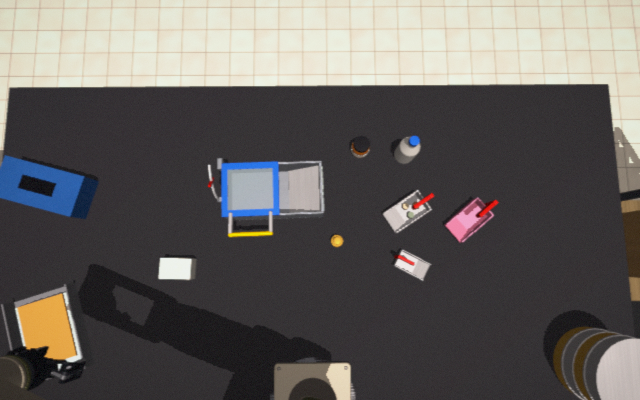

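Run:
```python
import cv2
t=cv2.imread('pics/top0.png'); s=cv2.imread('pics/side0.png')
cv2.imwrite('pics/c1.png',cv2.resize(t[145:245,200:340],None,fx=5.5,fy=5.5,interpolation=cv2.INTER_CUBIC))
cv2.imwrite('pics/c2.png',cv2.resize(t[180:240,375:455],None,fx=9,fy=9,interpolation=cv2.INTER_CUBIC))
cv2.imwrite('pics/c3.png',cv2.resize(s[270:335,290:370],None,fx=9,fy=9,interpolation=cv2.INTER_CUBIC))
cv2.imwrite('pics/c4.png',cv2.resize(s[100:240,245:365],None,fx=4.2,fy=4.2,interpolation=cv2.INTER_CUBIC))
```

```text
(no output)
```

View pics/c1.png

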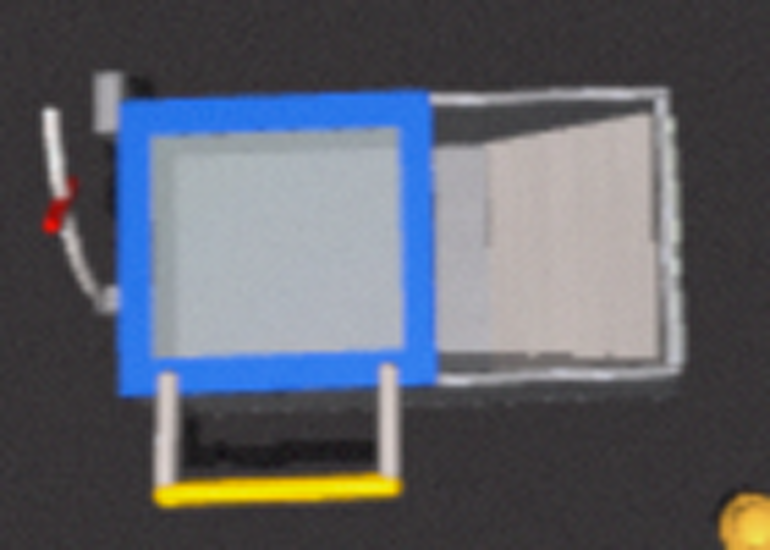

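View pics/c2.png

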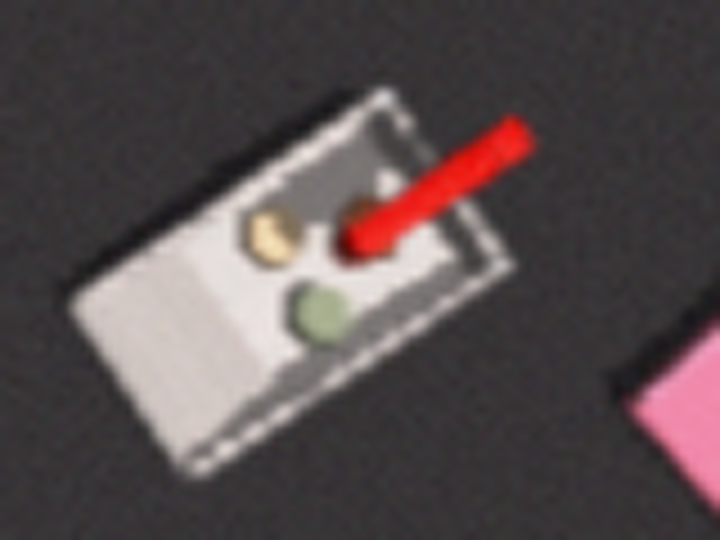

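View pics/c3.png

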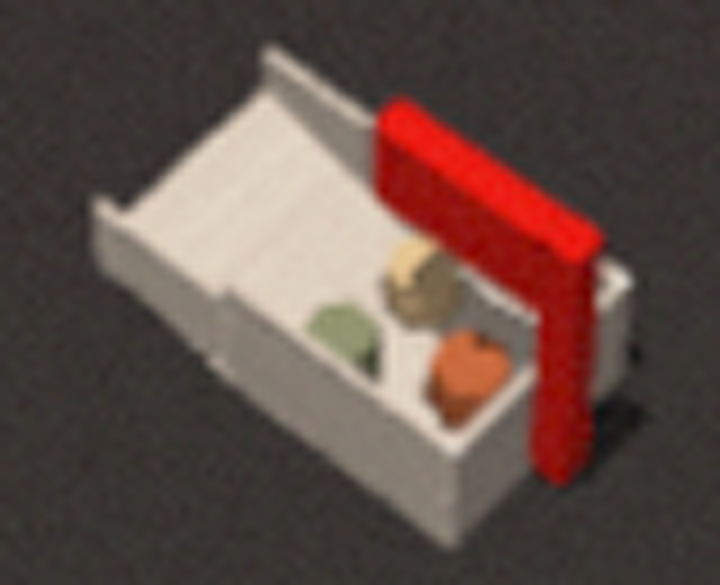

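View pics/c4.png

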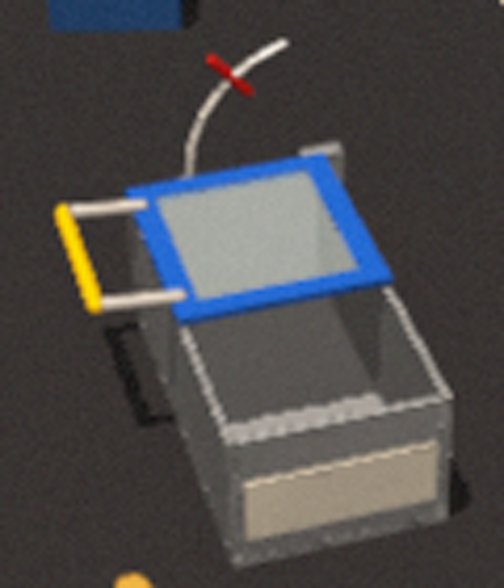

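```bash
cat > fit.py <<'E'
from h import *
from scipy.optimize import least_squares
def fit(obs,x0):
    # obs: list of (pic, uv, body xyz)
    def f(q):
        c,s=np.cos(q[2]),np.sin(q[2]); e=[]
        for p,uv,b in obs:
            w=[q[0]+c*b[0]-s*b[1],q[1]+s*b[0]+c*b[1],b[2]]
            e+=list(proj(p,w)[0]-uv)
        return np.array(e)
    r_=least_squares(f,x0,loss='soft_l1'); return r_.x,f(r_.x).reshape(-1,2)
E
python3 - <<'E'
from fit import *
t=optics.snapshot('top'); s=optics.snapshot('side')
T=lambda u,v,k,o:np.array([u/k+o[0],v/k+o[1]])-0.5+0.5/k*0
A=lambda u,v:T(u,v,5.5,(200,145)); B=lambda u,v:T(u,v,4.2,(245,100))
box=[(t,A(668,90),(75,-140,110)),(t,A(684,374),(-75,-140,110)),(t,A(158,497),(-125,115,124)),(t,A(400,487),(-125,5,124)),
(t,A(118,100),(75,139,115)),(t,A(120,395),(-75,139,115)),(t,A(436,384),(-75,-19,115)),(t,A(430,92),(75,-19,115)),
(s,B(237,563),(-75,-140,0)),(s,B(228,437),(-75,-140,110)),(s,B(452,397),(75,-140,110)),(s,B(62,210),(-125,115,124)),(s,B(95,305),(-125,5,124)),(s,B(180,318),(-75,-19,115)),(s,B(390,280),(75,-19,115)),(s,B(130,190),(-75,139,115))]
A=lambda u,v:T(u,v,9,(375,180)); B=lambda u,v:T(u,v,9,(290,270))
pan=[(t,A(73,305),(35,67,34)),(t,A(190,473),(-35,67,34)),(t,A(388,92),(35,-57,42)),(t,A(512,265),(-35,-57,42)),(t,A(360,240),(0,-2,102)),(t,A(530,135),(0,-68,102)),
(s,B(272,50),(35,67,34)),(s,B(95,203),(-35,67,34)),(s,B(460,455),(-35,-57,42)),(s,B(455,545),(-35,-57,0)),(s,B(635,275),(35,-57,42)),(s,B(395,105),(0,-2,102)),(s,B(600,245),(0,-68,102))]
for o,x0 in((box,[620,100,0]),(pan,[543,-300,1.0])):
    for sel in (o,[q for q in o if q[0] is t],[q for q in o if q[0] is s]):
        x,e=fit(sel,x0); print(x[:2].round(1),np.degrees(x[2]).round(1)); 
        if sel is o: print(e.round(1).tolist())
E
```

```text
[599.8 107.6] 1.6
[[-0.2, -0.9], [-1.1, 0.4], [1.2, -0.7], [-2.2, -0.4], [0.1, 0.4], [-0.0, 0.1], [0.1, 0.0], [-0.0, -0.1], [-0.9, 0.8], [-0.4, 1.5], [0.3, -0.4], [0.3, 0.3], [0.3, -0.4], [-0.3, 0.7], [0.6, -0.3], [-1.0, 0.1]]
[599.4 107.2] 1.6
[600.4 109. ] 1.6
[ 543.8 -288.4] 32.9
[[0.6, -1.0], [1.1, 0.1], [0.4, -0.6], [0.3, -0.2], [-0.5, 0.5], [-0.3, -0.6], [0.1, -0.4], [0.1, 0.1], [-0.0, -0.2], [0.2, 0.4], [-0.1, 0.2], [-1.2, -0.7], [-0.8, -0.3]]
[ 543.1 -287.5] 32.5
[ 544.2 -288.8] 33.1
```

Call:
apply_moves(
  series=[
    [1,[0.024,-0.056,0],-0.1],
    [1,[0.048,-0.112,0],-0.2],
    [1,[0.072,-0.168,0],-0.3],
    [1,[0.096,-0.224,0],-0.4],
    [1,[0.12,-0.28,0],-0.5],
  ],
  grip_force=40,
)

```text
time: 2.22
tool_pos: [306.8, 288.6, 242.5]
tcp_rot: [179.9, 0.0, 133.1]
ft_force: [1.5, 1.1, 0.2]
finger_gap: 85.6
```

```bash
python3 -c "
from h import *
s=sense();print(s['time'],s['tool_pos'],s['tcp_rot'])"
```

```text
2.225 [306.76587208 288.64070533 242.49395779] [1.79945678e+02 1.74589418e-02 1.33099294e+02]
```

Call:
apply_moves(
  series=[
    [1,[0.023,-0.056,0],-0.05],
    [1,[0.046,-0.112,0],-0.1],
    [1,[0.069,-0.168,0],-0.18],
    [1,[0.092,-0.224,0],-0.18],
    [1,[0.115,-0.28,0],-0.18],
  ],
)

```text
time: 2.85
tool_pos: [422.3, 6.6, 243.0]
tcp_rot: [179.9, 0.1, 122.8]
ft_force: [1.6, 0.1, 0.3]
finger_gap: 85.5
```

Call:
apply_moves(
  series=[
    [1,[0.024,-0.056,0],0],
    [1,[0.049,-0.112,0],0],
    [1,[0.073,-0.168,0],0],
    [1,[0.097,-0.224,0],0],
    [1,[0.115,-0.26,0],0],
  ],
)

```text
time: 3.48
tool_pos: [537.7, -256.1, 242.7]
tcp_rot: [179.9, 0.1, 122.7]
ft_force: [1.5, 0.9, 0.5]
finger_gap: 85.3
```

Run:
```python
from h import *
s=sense();print(s['time'],s['tool_pos'],s['tcp_rot'],s['joint_pos'])
p=optics.snapshot('wrist'); cv2.imwrite('pics/w1.png',p['color'])
q=np.radians(32.9)
def P(b): return [543.8+np.cos(q)*b[0]-np.sin(q)*b[1],-288.4+np.sin(q)*b[0]+np.cos(q)*b[1],b[2]]
im=p['color'].copy()
for b in [(35,67,34),(-35,67,34),(35,-57,42),(-35,-57,42),(0,-2,102),(0,-68,102)]:
    u=proj(p,P(b))[0]; cv2.circle(im,tuple(int(i) for i in u.round()),3,(255,0,255),1)
cv2.imwrite('pics/w1.png',im)
```

```text
3.475 [ 537.68949753 -256.13485989  242.71260846] [1.79877304e+02 7.44632593e-02 1.22673554e+02] [-3.04481551e+01  6.65784027e+00  8.61045839e+01  7.58725176e-02
  8.71156891e+01 -6.31255259e+01]
```

View pics/w1.png

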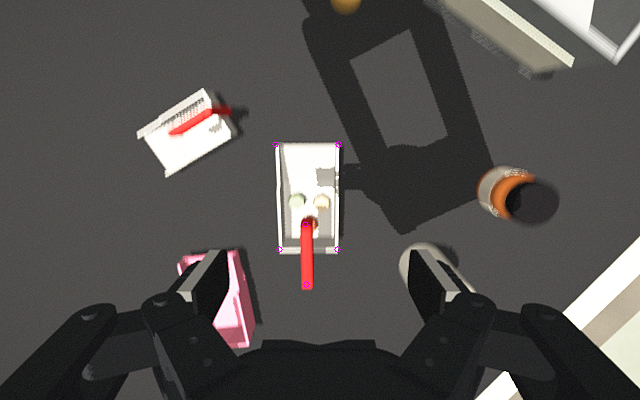

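Call:
apply_moves(
  series=[
    [1,[0.02,-0.053,0],0.003],
    [1,[0.02,-0.053,-0.06],0.003],
    [1,[0.02,-0.053,-0.12],0.003],
    [1,[0.02,-0.053,-0.15],0.003],
    [1,[0.02,-0.053,-0.15],0.003],
  ],
)

```text
time: 4.15
tool_pos: [556.2, -310.9, 88.3]
tcp_rot: [-179.9, -0.2, 122.8]
ft_force: [-0.3, -0.5, -0.5]
finger_gap: 85.1
```

Run:
```python
from h import *
p=optics.snapshot('wrist'); cv2.imwrite('pics/w2.png',p['color'])
```

```text
(no output)
```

View pics/w2.png

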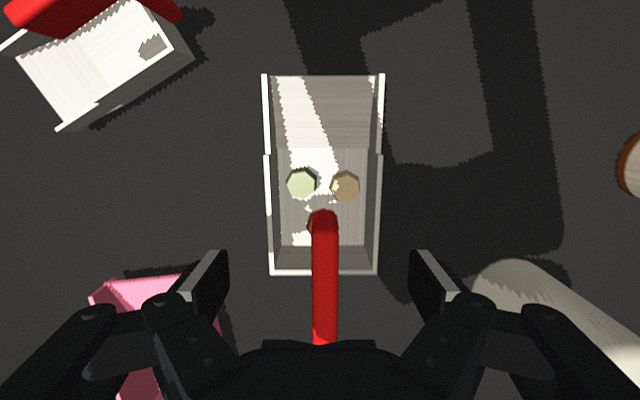

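Call:
apply_moves(
  series=[
    [1,[0.001,0.001,-0.01],0],
    [0.1,[0.001,0.001,-0.01],0],
    [0,[0.001,0.001,-0.01],0],
    [0,[0.001,0.001,-0.01],0],
    [0,[0.001,0.001,-0.01],0],
  ],
)

```text
time: 4.82
tool_pos: [559.0, -311.0, 81.7]
tcp_rot: [180.0, 0.1, 122.8]
ft_force: [1.6, 0.4, 2.2]
finger_gap: 12.6
```

Call:
apply_moves(
  series=[
    [0,[0,0,0],0],
    [0,[0,0,0.02],0],
    [0,[0,0,0.04],0],
    [0,[0,0,0.06],0],
    [0,[0,0,0.06],0],
  ],
)

```text
time: 5.45
tool_pos: [560.7, -312.2, 145.5]
tcp_rot: [179.8, 0.4, 122.8]
ft_force: [0.1, -0.3, -2.3]
finger_gap: 11.3
```

Run:
```python
from h import *
p=optics.snapshot('wrist'); cv2.imwrite('pics/w3.png',p['color'])
p=optics.snapshot('side'); cv2.imwrite('pics/s3.png',cv2.resize(p['color'][220:380,240:460],None,fx=3.5,fy=3.5))
```

```text
(no output)
```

View pics/w3.png

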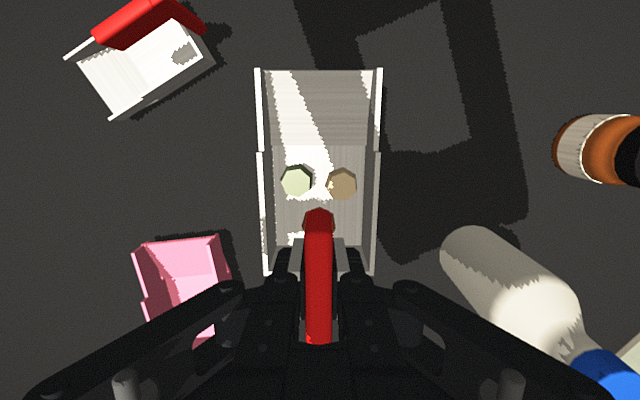

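View pics/s3.png

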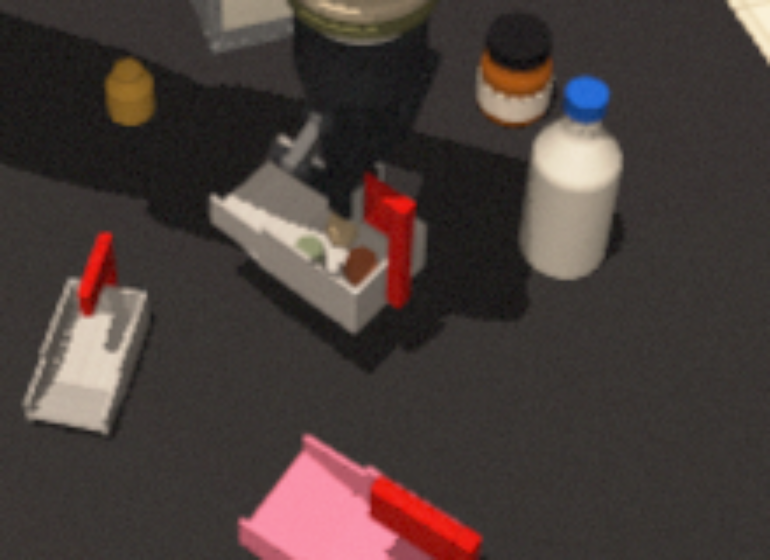

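Call:
apply_moves(
  series=[
    [0,[0,0.005,0.03],0],
    [0,[0,0.02,0.06],-0.12],
    [0,[0,0.045,0.09],-0.28],
    [0,[0,0.07,0.105],-0.44],
    [0,[0,0.095,0.105],-0.6],
  ],
)

```text
time: 6.18
tool_pos: [559.5, -215.6, 247.9]
tcp_rot: [179.9, 0.1, 88.1]
ft_force: [-0.2, 0.0, -2.3]
finger_gap: 11.4
```

Call:
apply_moves(
  series=[
    [0,[0,0.025,0],-0.16],
    [0,[0,0.05,0],-0.32],
    [0,[0,0.08,0],-0.48],
    [0,[0,0.11,0],-0.64],
    [0,[0,0.14,0],-0.8],
  ],
)

```text
time: 6.8
tool_pos: [558.7, -74.5, 246.5]
tcp_rot: [180.0, 0.2, 41.9]
ft_force: [0.7, -0.2, -2.5]
finger_gap: 11.3
```

Call:
apply_moves(
  series=[
    [0,[0,0.025,0],-0.15],
    [0,[0,0.045,0],-0.3],
    [0,[0,0.06,0],-0.45],
    [0,[0,0.075,0],-0.58],
    [0,[0,0.075,0],-0.66],
  ],
)

```text
time: 7.42
tool_pos: [558.0, 1.7, 245.0]
tcp_rot: [-180.0, 0.4, 4.0]
ft_force: [-0.1, 0.2, -1.9]
finger_gap: 11.4
```

Run:
```python
from h import *
s=sense();print(s['time'],s['tool_pos'],s['tcp_rot'],s['joint_pos'])
p=optics.snapshot('wrist'); cv2.imwrite('pics/w4.png',p['color'])
p=optics.snapshot('side'); cv2.imwrite('pics/s4.png',cv2.resize(p['color'][100:300,200:440],None,fx=3,fy=3))
```

```text
7.425 [558.00846744   1.68064919 244.99888624] [-179.97757824    0.35673363    3.99800004] [-5.07027989e+00  1.25819311e+00  9.15166985e+01 -3.41138049e-02
  8.75809177e+01  8.09333356e+01]
```

View pics/w4.png

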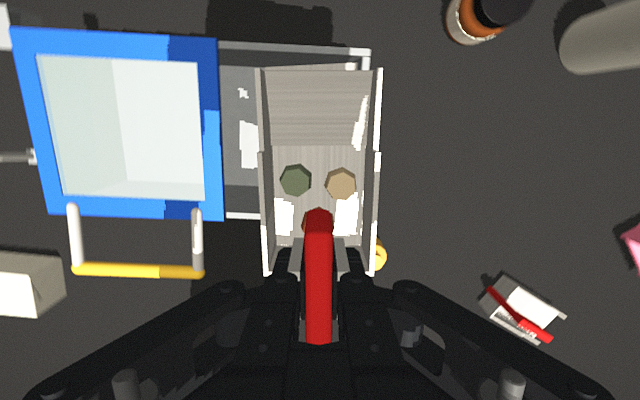

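View pics/s4.png

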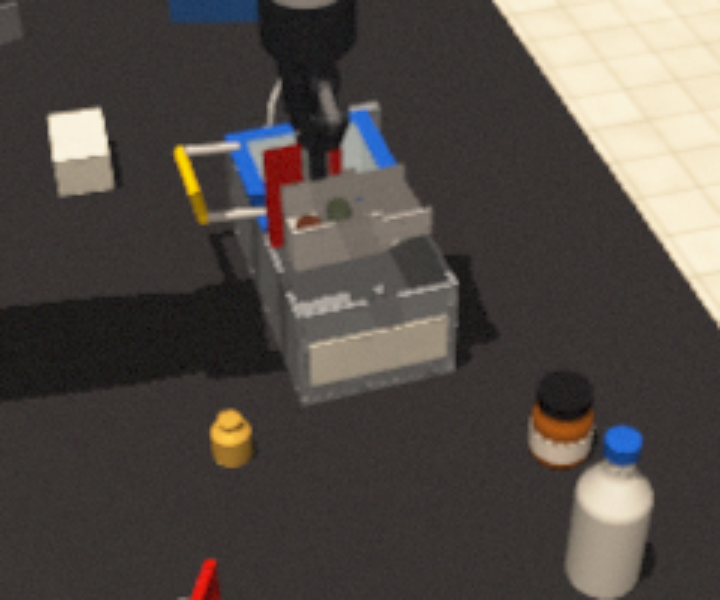

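Call:
apply_moves(
  series=[
    [0,[0,0.014,-0.01],-0.02],
    [0,[0,0.026,-0.025],-0.042],
    [0,[0,0.026,-0.04],-0.042],
    [0,[0,0.026,-0.045],-0.042],
    [0,[0,0.026,-0.045],-0.042],
  ],
  grip_force=20,
)

```text
time: 8.15
tool_pos: [557.8, 26.3, 199.6]
tcp_rot: [180.0, 0.4, 1.7]
ft_force: [0.3, 0.4, -2.2]
finger_gap: 11.2
```

Run:
```python
from h import *
s=sense();print(s['time'],s['tool_pos'],s['tcp_rot'],s['ft_force'],s['wrist_torque'])
p=optics.snapshot('wrist'); cv2.imwrite('pics/w5.png',p['color'])
p=optics.snapshot('side'); cv2.imwrite('pics/s5.png',cv2.resize(p['color'][100:250,230:380],None,fx=4,fy=4,interpolation=2))
```

```text
8.15 [557.80669875  26.30516638 199.62360197] [179.99386243   0.4057214    1.69126911] [ 0.31624304  0.41398579 -2.15451989] [ 0.02270911  0.03373763 -0.02137789]
```

View pics/w5.png

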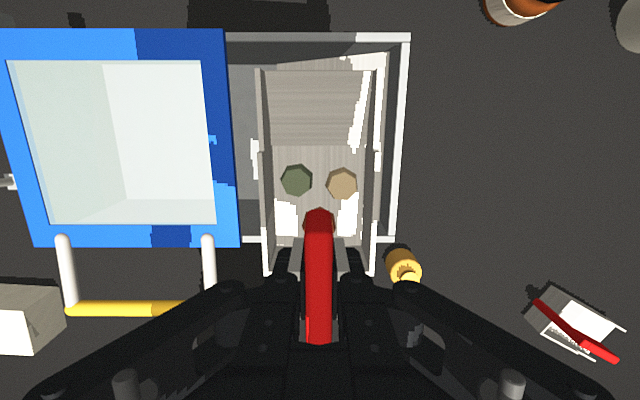

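View pics/s5.png

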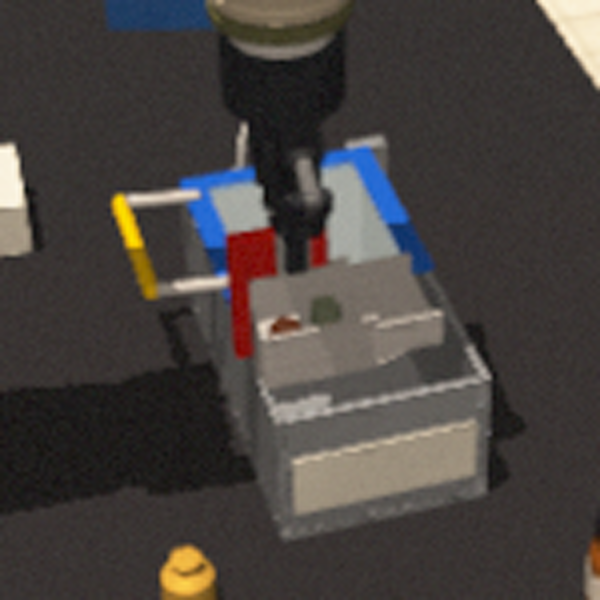

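Call:
apply_moves(
  series=[
    [0,[0,0.001,-0.007],0],
    [0,[0,0.001,-0.012],0],
    [0,[0,0.001,-0.016],0],
    [0,[0,0.001,-0.02],0],
    [0,[0,0.001,-0.02],0],
  ],
)

```text
time: 8.88
tool_pos: [564.7, 27.3, 188.6]
tcp_rot: [179.9, -0.7, 1.7]
ft_force: [6.8, 0.3, 25.2]
finger_gap: 11.6
```

```bash
cat > look.py <<'E'
from h import *
import sys
n=sys.argv[1]
s=sense();print(s['time'],s['tool_pos'],s['tcp_rot'],s['ft_force'],s['wrist_torque'])
p=optics.snapshot('wrist'); a=cv2.resize(p['color'],None,fx=.6,fy=.6)
p=optics.snapshot('side'); b=cv2.resize(p['color'][100:250,230:380],(400,400),interpolation=2)
o=np.zeros((400,784,3),np.uint8); o[:240,:384]=a; o[:,384:]=b
cv2.imwrite(f'pics/l{n}.png',o)
E
python3 look.py 6
```

```text
8.875 [564.69983068  27.31423504 188.56770242] [179.94616616  -0.67663968   1.68249135] [ 6.83704951  0.26634901 25.16689865] [ 0.07205421 -0.85708607  0.07538793]
```

View pics/l6.png

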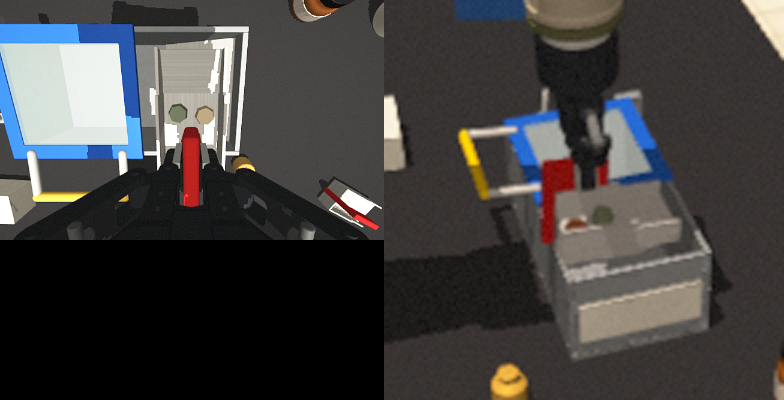

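Call:
apply_moves(
  series=[
    [0,[-0.004,0,-0.012],0],
    [0,[-0.004,0,-0.015],0],
    [0,[-0.004,0,-0.018],0],
    [0,[-0.004,0,-0.02],0],
  ],
  grip_force=20,
)

```text
time: 9.48
tool_pos: [572.6, 27.5, 182.6]
tcp_rot: [179.9, -2.5, 1.7]
ft_force: [17.4, 3.4, 50.0]
finger_gap: 11.4
```

```bash
python3 look.py 7
```

```text
9.475 [572.57399367  27.48928008 182.55989724] [179.89274121  -2.48006298   1.69621118] [17.39643478  3.36916017 49.98908479] [ 0.74281928 -2.38418799 -0.00906864]
```

View pics/l7.png

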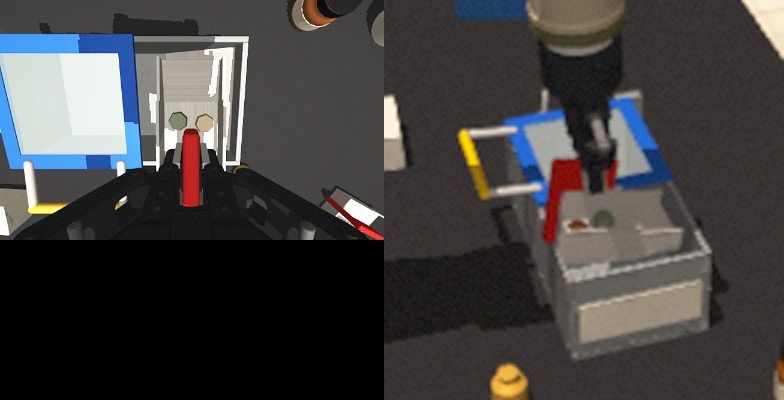

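Call:
apply_moves(
  series=[
    [0.14,[-0.008,0,-0.01],0],
  ],
)

```text
time: 9.7
tool_pos: [569.9, 27.5, 179.0]
tcp_rot: [179.9, -3.3, 1.7]
ft_force: [2.2, 0.6, 2.5]
finger_gap: 12.3
```

Call:
apply_moves(
  series=[
    [0.14,[-0.004,0,-0.01],0],
  ],
)

```text
time: 9.82
tool_pos: [568.7, 27.5, 172.5]
tcp_rot: [179.8, -3.8, 1.7]
ft_force: [2.4, -0.4, 4.3]
finger_gap: 12.0
```

```bash
python3 look.py 8
```

```text
9.825 [568.73941229  27.53249079 172.53203879] [179.83794084  -3.77020964   1.72391153] [ 2.35164693 -0.35236479  4.28985205] [ 0.06255517 -0.4472361   0.02155896]
```

View pics/l8.png

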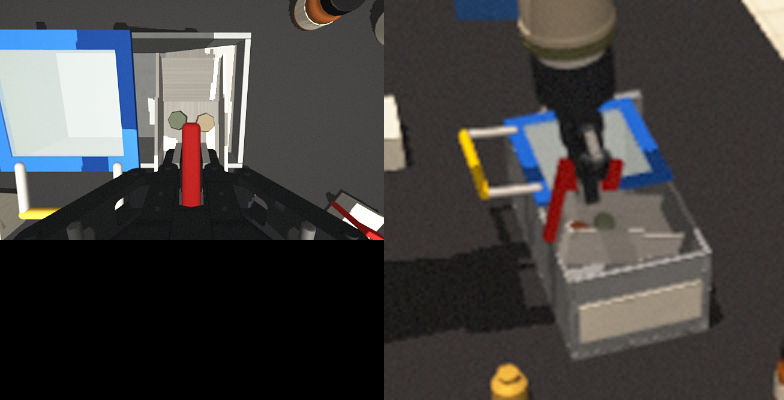

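Call:
apply_moves(
  series=[
    [0.14,[-0.004,0,-0.008],0],
    [0.14,[-0.006,0,-0.014],0],
  ],
)

```text
time: 10.18
tool_pos: [560.3, 27.3, 155.1]
tcp_rot: [179.8, -3.4, 1.7]
ft_force: [2.4, -1.3, 2.1]
finger_gap: 12.0
```

```bash
python3 look.py 9
```

```text
10.175 [560.25092224  27.33083759 155.07256899] [179.83588838  -3.40743091   1.71450279] [ 2.38492489 -1.28448958  2.11957721] [-0.16373446 -0.30874637  0.01793768]
```

View pics/l9.png

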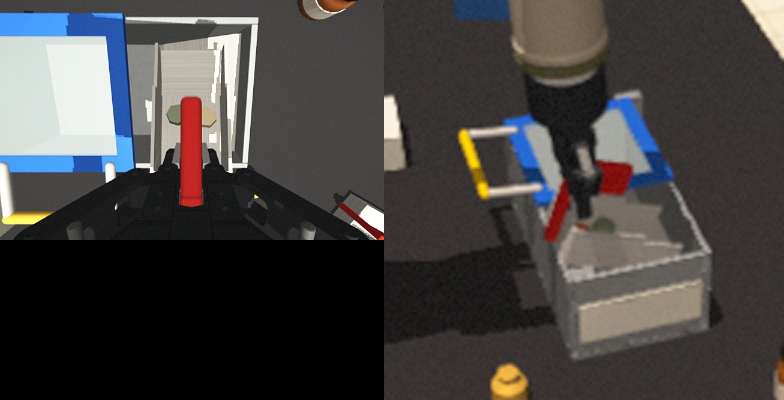

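Call:
apply_moves(
  series=[
    [0,[0,0,0],0],
    [0,[0,0,0],0],
    [0,[0,0,0.012],0],
    [0,[0.008,0,0.02],0],
    [0,[0.016,0,0.02],0],
  ],
  grip_force=20,
)

```text
time: 10.9
tool_pos: [576.5, 27.4, 175.2]
tcp_rot: [179.8, -3.4, 1.7]
ft_force: [-0.6, -0.2, -2.9]
finger_gap: 11.9
```

```bash
python3 look.py 10
```

```text
10.9 [576.49059236  27.41366908 175.19755243] [179.8465859   -3.36624472   1.71315233] [-0.57149759 -0.17703429 -2.91424253] [ 0.00169112  0.02318435 -0.00924555]
```

View pics/l10.png

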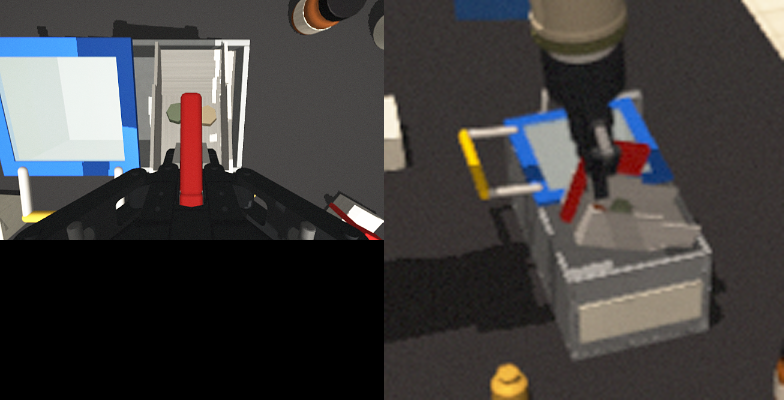

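Run:
```python
from h import *
p=optics.snapshot('side'); cv2.imwrite('pics/s11.png',cv2.resize(p['color'][140:210,285:365],None,fx=9,fy=9,interpolation=2))
```

```text
(no output)
```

View pics/s11.png

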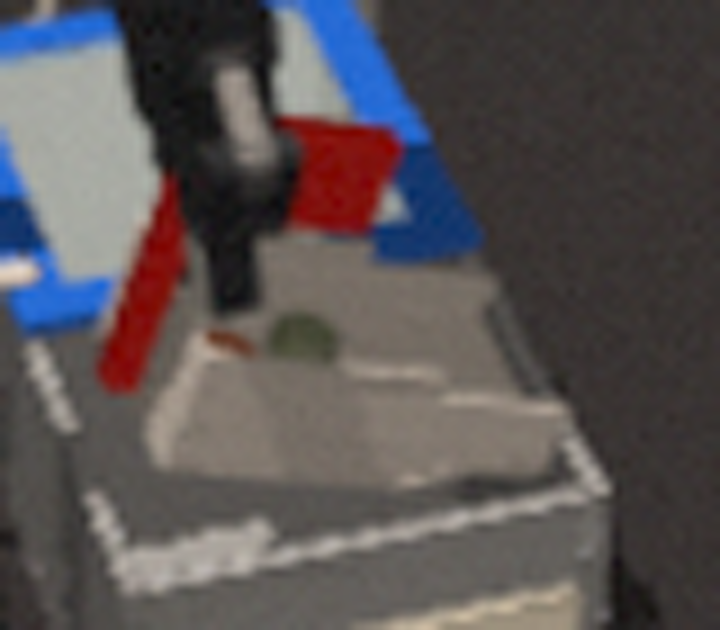

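```bash
cat > tilt.py <<'E'
from h import *
from scipy.optimize import least_squares
def world(q,b,yaw,y0):
    # q: grip-ref pan origin along-lip world x, z, tilt ; lip dir = yaw
    x,z,T=q[:3]; l=b[1]*np.cos(T)+b[2]*np.sin(T); h=-b[1]*np.sin(T)+b[2]*np.cos(T)
    d=np.array([np.cos(yaw),np.sin(yaw)]); e=np.array([np.sin(yaw),-np.cos(yaw)])
    o=np.array([x,y0])+l*d+b[0]*e
    return [o[0],o[1],z+h]
def fitT(p,obs,yaw,y0,x0):
    f=lambda q:np.concatenate([proj(p,world(q,b,yaw,q[3] if len(q)>3 else y0))[0]-uv for uv,b in obs])
    r_=least_squares(f,x0,loss='soft_l1'); return r_.x,f(r_.x).reshape(-1,2)
E
python3 - <<'E'
from tilt import *
p=optics.snapshot('side')
A=lambda u,v:np.array([u/9+285-.5,v/9+140-.5])
obs=[(A(400,140),(6,-2,102)),(A(378,235),(6,-2,68)),(A(210,335),(35,-57,42)),(A(155,465),(35,-57,0)),(A(565,410),(35,67,34)),(A(498,285),(-35,67,34))]
q,e=fitT(p,obs,np.radians(1.7),27.4,[600,100,.5]); print(q[:2],np.degrees(q[2]),e.round(1).tolist())
for b in [(0,-25,85),(0,67,17),(0,67,34),(0,-57,0)]: print(b,np.round(world(q,b,np.radians(1.7),27.4)))
print(sense()['tool_pos'])
E
```

```text
[597.08066425 114.07236638] 21.92706506201702 [[1.9, 0.1], [-0.3, 0.1], [-0.6, 1.1], [0.1, -0.6], [0.3, 0.2], [-0.6, -1.1]]
(0, -25, 85) [606.  28. 202.]
(0, 67, 17) [666.  29. 105.]
(0, 67, 34) [672.  30. 121.]
(0, -57, 0) [544.  26. 135.]
[575.146266    27.41682952 173.37551477]
```

Call:
apply_moves(
  series=[
    [0,[-0.006,0,0],0],
    [0,[-0.006,0,-0.012],0],
    [0,[-0.006,0,-0.02],0],
    [0,[0.004,0,-0.02],0],
    [0,[0.014,0,-0.02],0],
  ],
)

```text
time: 11.72
tool_pos: [588.9, 27.4, 153.1]
tcp_rot: [179.9, -3.1, 1.7]
ft_force: [-5.3, -0.2, 1.0]
finger_gap: 11.7
```

```bash
python3 look.py 12
```

```text
11.725 [588.85269854  27.439993   153.11384249] [179.85764203  -3.0654927    1.71428237] [-5.26460835 -0.16310042  0.99875253] [-0.00594896  0.86223385  0.03555983]
```

View pics/l12.png

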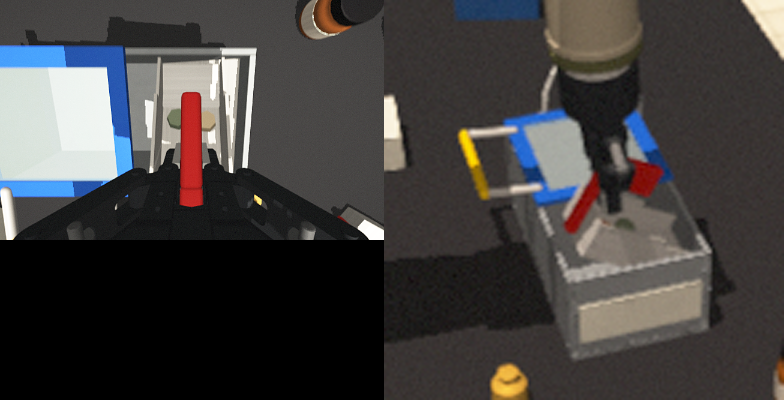

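Call:
apply_moves(
  series=[
    [0,[0.006,0,0.007],0],
    [0,[0.013,0,0.014],0],
    [0,[0.02,0,0.02],0],
    [0,[0.022,0,0.02],0],
  ],
)

```text
time: 12.32
tool_pos: [613.0, 27.3, 174.6]
tcp_rot: [179.8, -3.3, 1.7]
ft_force: [-2.3, -0.0, -1.1]
finger_gap: 11.5
```

```bash
python3 look.py 13
```

```text
12.325 [612.9977123   27.34993598 174.58742944] [179.84788048  -3.28927953   1.71038813] [-2.32776646 -0.02847518 -1.08488213] [0.01346661 0.53539654 0.01434651]
```

View pics/l13.png

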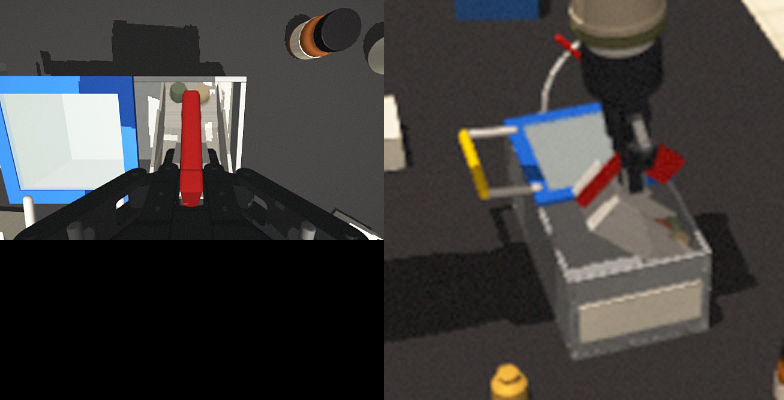

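Call:
apply_moves(
  series=[
    [0,[0.007,0,0.005],0],
    [0,[0.014,0,0.009],0],
    [0,[0.021,0,0.012],0],
    [0,[0.028,0,0.014],0],
    [0,[0.028,0,0.014],0],
  ],
)

```text
time: 13.05
tool_pos: [641.0, 27.3, 187.7]
tcp_rot: [179.8, -3.2, 1.7]
ft_force: [-0.5, -0.2, -2.9]
finger_gap: 11.9
```

```bash
python3 look.py 14
```

```text
13.05 [640.97792662  27.26353425 187.74323266] [179.84642492  -3.24836371   1.70782926] [-0.49012929 -0.15185963 -2.91192097] [-0.02770549  0.24056491  0.01949235]
```

View pics/l14.png

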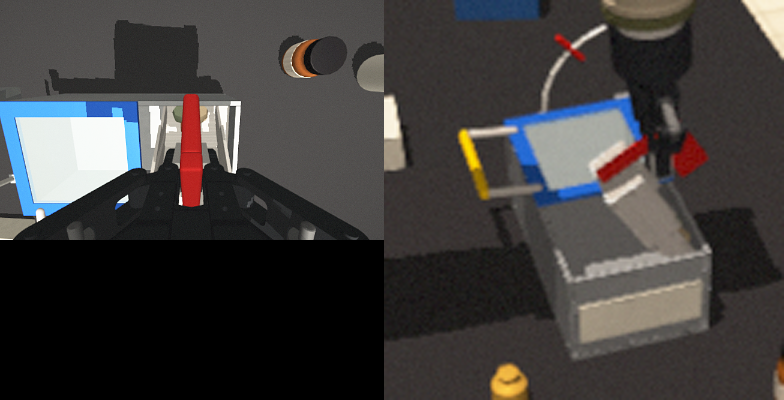

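Call:
apply_moves(
  series=[
    [0,[0.007,0,0.002],0],
    [0,[0.014,0,0.004],0],
    [0,[0.021,0,0.004],0],
    [0,[0.024,0,0.004],0],
    [0,[0.024,0,0.004],0],
  ],
)

```text
time: 13.78
tool_pos: [664.9, 27.2, 191.5]
tcp_rot: [179.8, -3.2, 1.7]
ft_force: [-1.8, 0.2, -2.4]
finger_gap: 11.5
```

```bash
python3 look.py 15
```

```text
13.775 [664.86395521  27.23294045 191.51372477] [179.84028761  -3.24942382   1.7074384 ] [-1.81808835  0.16244023 -2.39522809] [-0.00501908  0.39555209  0.01077471]
```

View pics/l15.png

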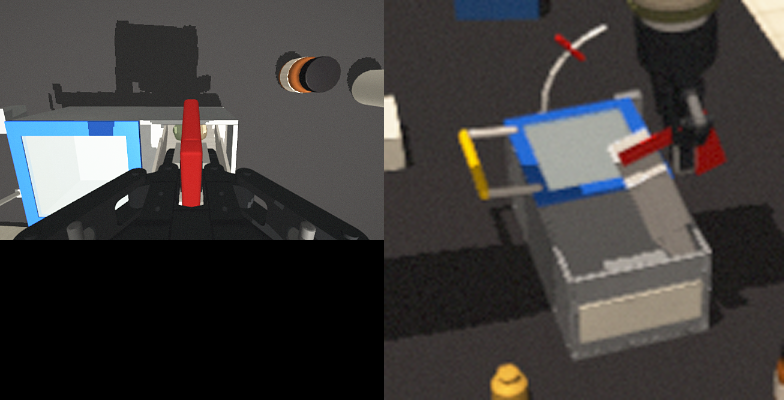

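Call:
apply_moves(
  series=[
    [0,[0.006,0,0.002],0],
    [0,[-0.008,0,0.006],0],
    [0,[-0.02,0,0.01],0],
    [0,[-0.03,0,0.01],0],
    [0,[-0.03,0,0.01],0],
  ],
)

```text
time: 14.5
tool_pos: [634.4, 27.2, 202.0]
tcp_rot: [179.8, -3.3, 1.7]
ft_force: [-1.1, 0.6, -1.1]
finger_gap: 11.9
```

```bash
python3 look.py 16; python3 -c "
from h import *
p=optics.snapshot('wrist'); cv2.imwrite('pics/w16.png',p['color'][100:340,160:480].repeat(2,0).repeat(2,1))
p=optics.snapshot('top'); cv2.imwrite('pics/t16.png',cv2.resize(p['color'][145:245,200:340],None,fx=5.5,fy=5.5,interpolation=2))"
```

```text
14.5 [634.38434056  27.24289818 201.99804791] [179.837514    -3.3047161    1.70898609] [-1.08834093  0.59519752 -1.11215594] [0.02841927 0.00393295 0.03022063]
```

View pics/l16.png

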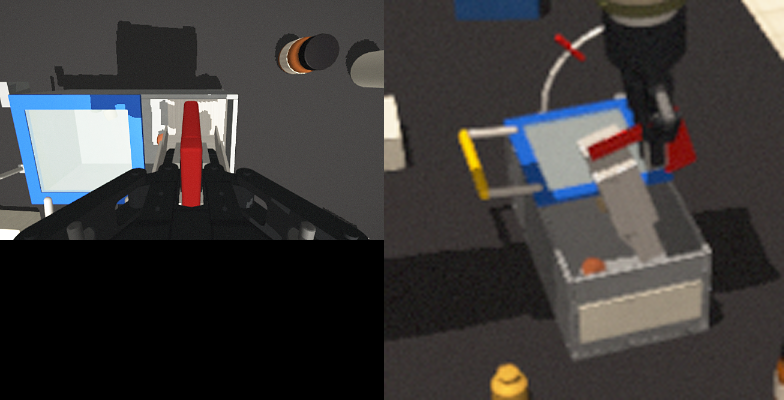

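View pics/w16.png

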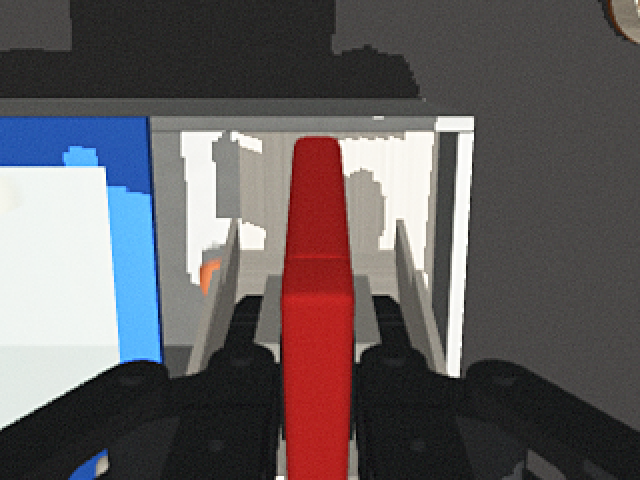

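View pics/t16.png

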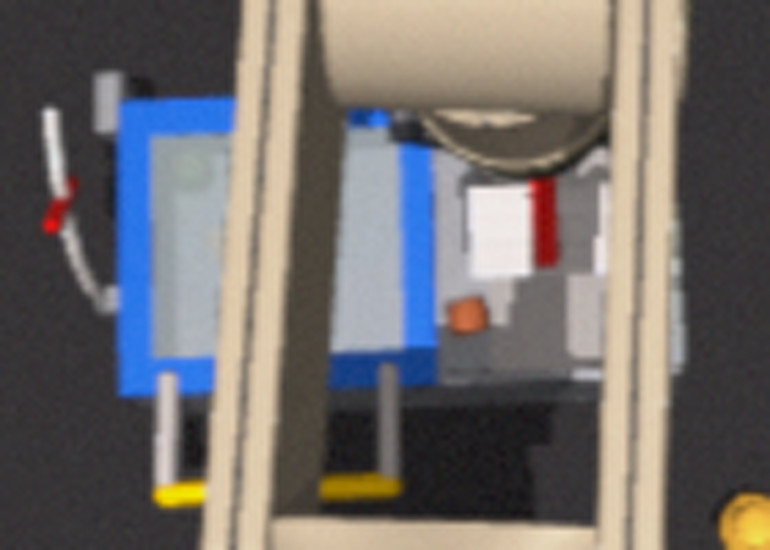

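Call:
apply_moves(
  series=[
    [0,[-0.025,0,0.004],0],
    [0,[-0.05,0,0.005],0],
    [0,[-0.075,0,0.005],0],
    [0,[-0.1,0,0.003],0],
    [0,[-0.11,0,0.002],0],
  ],
)

```text
time: 15.32
tool_pos: [525.2, 27.1, 204.5]
tcp_rot: [179.8, -3.4, 1.7]
ft_force: [2.3, -0.1, 2.3]
finger_gap: 11.8
```

```bash
python3 look.py 17
```

```text
15.325 [525.20686937  27.11801349 204.54109502] [179.82261591  -3.42199187   1.70401617] [ 2.34240976 -0.12978634  2.3197496 ] [-0.1269563  -0.4696411  -0.02842097]
```

View pics/l17.png

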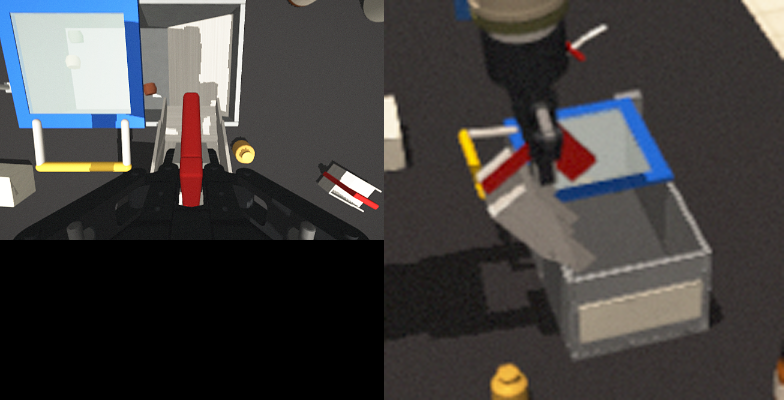

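Call:
apply_moves(
  series=[
    [0,[-0.008,0,-0.001],0],
    [0,[-0.016,0,-0.003],0],
    [0,[-0.024,0,-0.006],0],
    [0,[-0.034,0,-0.01],0],
    [0,[-0.04,0,-0.014],0],
  ],
)

```text
time: 16.05
tool_pos: [484.4, 27.0, 190.3]
tcp_rot: [179.8, -3.4, 1.7]
ft_force: [-3.5, -1.6, 8.3]
finger_gap: 11.8
```

```bash
python3 look.py 18
```

```text
16.05 [484.42353558  26.98601924 190.31071323] [179.81067294  -3.35282418   1.69740982] [-3.46214298 -1.62223727  8.26188853] [-0.30341675  0.1403195  -0.03190802]
```

View pics/l18.png

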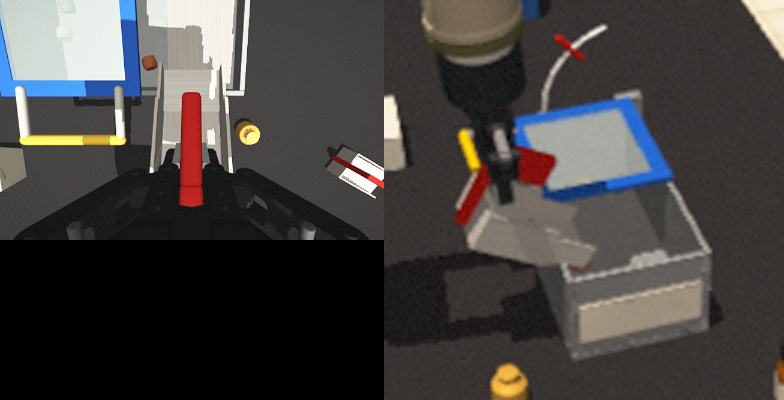

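Call:
apply_moves(
  series=[
    [0,[-0.007,0,-0.005],0],
    [0,[-0.013,0,-0.01],0],
    [0,[-0.02,0,-0.016],0],
    [0,[-0.025,0,-0.023],0],
  ],
)

```text
time: 16.65
tool_pos: [457.4, 26.5, 166.9]
tcp_rot: [179.8, -3.2, 1.7]
ft_force: [-10.6, -4.0, 13.4]
finger_gap: 11.6
```

```bash
python3 look.py 19
```

```text
16.65 [457.40508811  26.54192611 166.86991299] [179.76204741  -3.15197278   1.69099024] [-10.64223413  -4.00670529  13.40902997] [-0.58907938  1.29921295 -0.08128666]
```

View pics/l19.png

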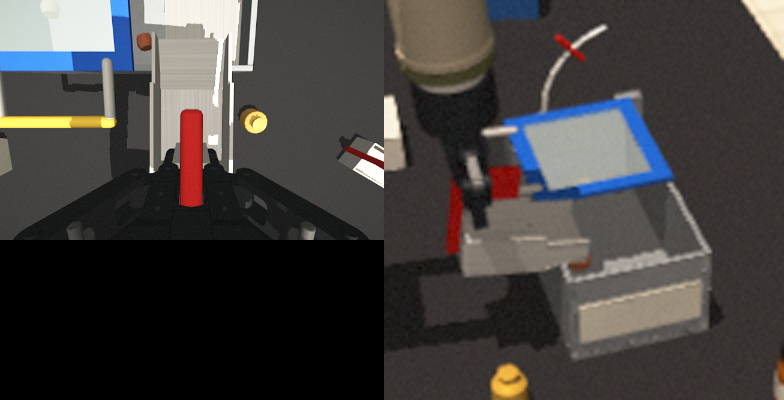

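Call:
apply_moves(
  series=[
    [0,[-0.002,0,0.02],0],
    [0,[-0.002,0,0.04],0],
    [0,[0.005,-0.05,0.04],0],
    [0,[0.015,-0.105,0.04],0],
    [0,[0.03,-0.16,0.03],0],
  ],
  grip_force=40,
)

```text
time: 17.38
tool_pos: [486.1, -134.4, 195.4]
tcp_rot: [179.8, -3.0, 1.7]
ft_force: [0.6, 0.4, -1.2]
finger_gap: 11.4
```

Call:
apply_moves(
  series=[
    [0,[0.01,-0.04,-0.02],0],
    [0,[0.015,-0.07,-0.06],0],
    [0,[0.015,-0.07,-0.1],0],
    [0,[0.015,-0.07,-0.1],0],
  ],
)

```text
time: 17.88
tool_pos: [496.7, -202.3, 90.2]
tcp_rot: [-179.9, -2.5, 1.7]
ft_force: [0.6, 1.2, -1.7]
finger_gap: 11.5
```

```bash
cat > look2.py <<'E'
from h import *
import sys
n=sys.argv[1]
s=sense();print(s['time'],s['tool_pos'],s['tcp_rot'],s['ft_force'],s['wrist_torque'])
p=optics.snapshot('wrist'); a=cv2.resize(p['color'],None,fx=.6,fy=.6)
p=optics.snapshot('side'); b=cv2.resize(p['color'][210:330,220:380],(416,312),interpolation=2)
o=np.zeros((312,800,3),np.uint8); o[:240,:384]=a; o[:,384:]=b
cv2.imwrite(f'pics/l{n}.png',o)
E
python3 look2.py 20
```

```text
17.875 [ 496.7365315  -202.3158459    90.18363696] [-179.85836916   -2.48779714    1.67818854] [ 0.58548781  1.2123019  -1.72828435] [ 0.01113014  0.11090953 -0.00239772]
```

View pics/l20.png

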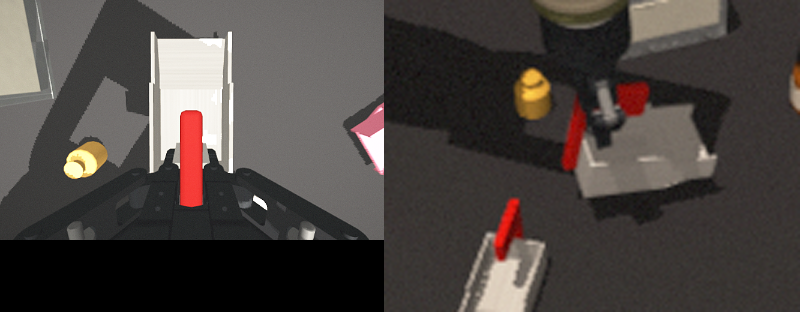

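Call:
apply_moves(
  series=[
    [0,[0,0,-0.015],0],
    [0,[0,0,-0.028],0],
    [0,[0,0,-0.034],0],
    [0,[0,0,-0.034],0],
  ],
  grip_force=20,
)

```text
time: 18.48
tool_pos: [500.2, -203.5, 61.0]
tcp_rot: [179.9, -2.9, 1.8]
ft_force: [-0.5, -1.3, -2.5]
finger_gap: 11.3
```

```bash
python3 look2.py 21
```

```text
18.475 [ 500.20368151 -203.51812144   60.95315687] [179.89507948  -2.90256225   1.75581529] [-0.51792868 -1.32131597 -2.50550091] [ 0.00135935  0.05559757 -0.01505771]
```

View pics/l21.png

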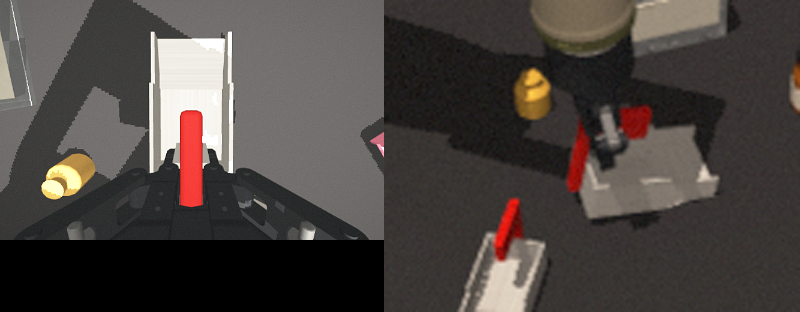

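Call:
apply_moves(
  series=[
    [0,[0,0,-0.006],0],
    [0,[0,0,-0.011],0],
    [0,[0,0,-0.013],0],
  ],
)

```text
time: 18.95
tool_pos: [501.1, -205.2, 51.2]
tcp_rot: [179.7, -3.0, 1.8]
ft_force: [-11.9, -0.2, 19.1]
finger_gap: 11.5
```

```bash
python3 look2.py 22
```

```text
18.95 [ 501.12127599 -205.23790547   51.21556348] [179.72941699  -3.00882227   1.7563015 ] [-11.87806338  -0.17019123  19.08361669] [-0.07828046  1.47900446 -0.1023865 ]
```

View pics/l22.png

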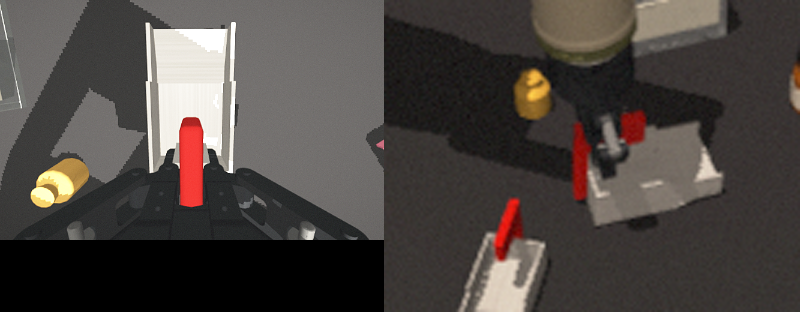

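Call:
apply_moves(
  series=[
    [0.16,[0,0,0.002],0],
    [0.2,[0,0,0.002],0],
    [0.28,[0,0,0.004],0],
    [0.28,[0,0,0.006],0],
  ],
)

```text
time: 19.55
tool_pos: [500.9, -205.1, 56.9]
tcp_rot: [179.7, -3.0, 1.8]
ft_force: [0.2, -0.2, -0.5]
finger_gap: 23.7
```

```bash
python3 look2.py 23
```

```text
19.55 [ 500.93490382 -205.08940745   56.89998101] [179.74522656  -2.9834515    1.75271682] [ 0.19942868 -0.17630692 -0.455521  ] [ 0.01087479  0.03325144 -0.02434327]
```

View pics/l23.png

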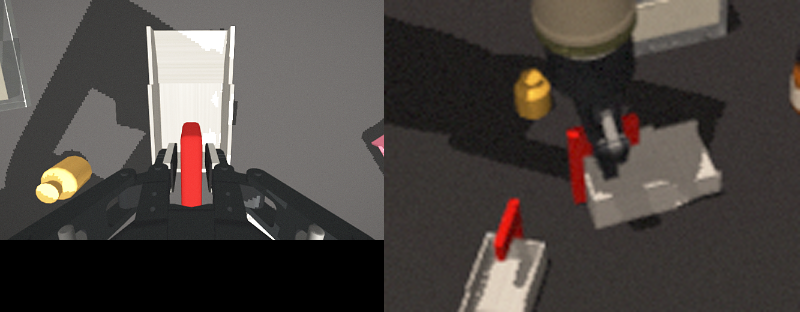

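Call:
apply_moves(
  series=[
    [0.28,[0,0,0.04],0],
    [0.28,[0,0,0.09],0],
    [0.28,[0,0.01,0.145],0.1],
    [0.28,[0,0.05,0.175],0.25],
    [0.28,[-0.005,0.1,0.175],0.42],
  ],
)

```text
time: 20.27
tool_pos: [498.0, -105.4, 236.1]
tcp_rot: [179.5, -3.3, 26.0]
ft_force: [0.9, 1.1, -0.4]
finger_gap: 23.8
```

Call:
apply_moves(
  series=[
    [0.35,[-0.005,0.05,0],0.17],
    [0.35,[-0.01,0.1,0],0.34],
    [0.35,[-0.013,0.15,0],0.51],
    [0.35,[-0.016,0.2,0],0.68],
    [0.35,[-0.02,0.245,0],0.85],
  ],
)

```text
time: 20.9
tool_pos: [477.6, 141.4, 236.2]
tcp_rot: [179.4, -3.3, 75.1]
ft_force: [0.4, -0.4, -0.6]
finger_gap: 29.8
```

Run:
```python
from h import *
s=sense();print(s['time'],s['tool_pos'],s['tcp_rot'])
p=optics.snapshot('side'); cv2.imwrite('pics/s24.png',p['color'])
p=optics.snapshot('wrist'); cv2.imwrite('pics/w24.png',p['color'])
p=optics.snapshot('top'); cv2.imwrite('pics/t24.png',cv2.resize(p['color'][145:285,200:440],None,fx=3.3,fy=3.3,interpolation=2))
```

```text
20.9 [477.62928682 141.35542609 236.18517486] [179.43667021  -3.29942147  75.08236301]
```

View pics/s24.png

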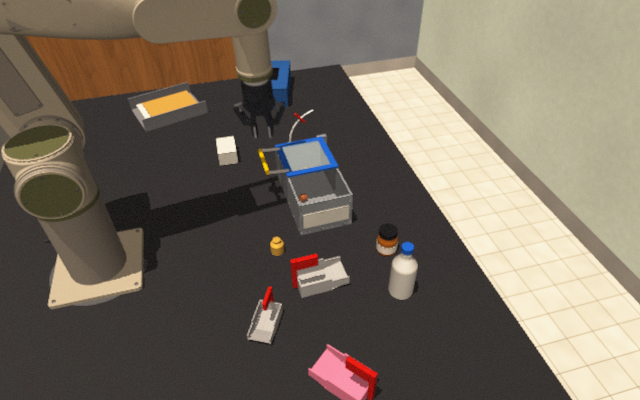

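View pics/t24.png

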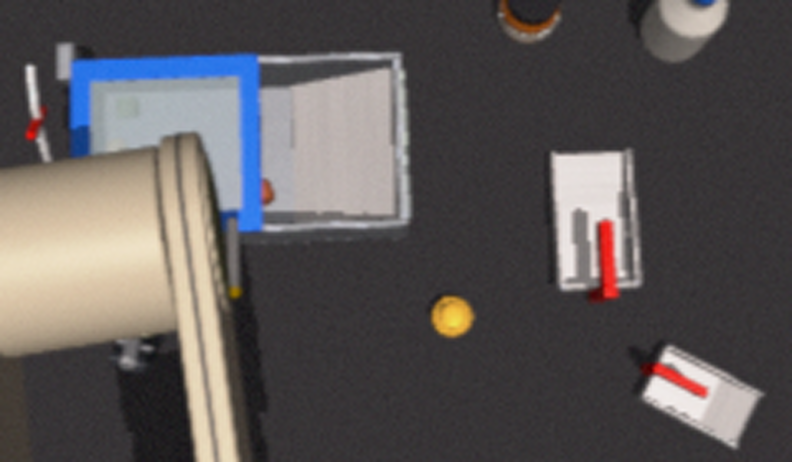

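View pics/w24.png

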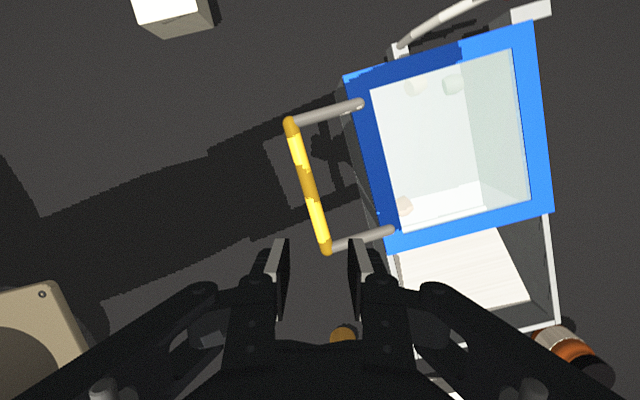

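Call:
apply_moves(
  series=[
    [0.35,[-0.004,0.012,0],0.16],
    [0.35,[-0.004,0.023,-0.02],0.29],
    [0.35,[-0.004,0.023,-0.06],0.29],
    [0.35,[-0.004,0.023,-0.08],0.29],
    [0.35,[-0.004,0.023,-0.08],0.29],
  ],
)

```text
time: 21.68
tool_pos: [472.3, 163.0, 154.0]
tcp_rot: [179.7, -3.2, 91.4]
ft_force: [0.0, -0.1, 0.1]
finger_gap: 29.8
```

Run:
```python
from h import *
s=sense();print(s['time'],s['tool_pos'],s['tcp_rot'])
p=optics.snapshot('wrist'); im=p['color'].copy()
c,n=np.cos(.0279),np.sin(.0279)
for y in (5,60,115):
    w=[599.8-125*c-y*n,107.8-125*n+y*c,124]; u=proj(p,w)[0]; print(np.round(w),u.round()); cv2.circle(im,tuple(int(i) for i in u),4,(255,0,255),1)
cv2.imwrite('pics/w25.png',im)
```

```text
21.675 [472.27954024 162.98906709 153.96509192] [179.70354032  -3.22569148  91.3944668 ]
[475. 109. 124.] [320. 323.]
[473. 164. 124.] [320. 240.]
[472. 219. 124.] [319. 144.]
```

View pics/w25.png

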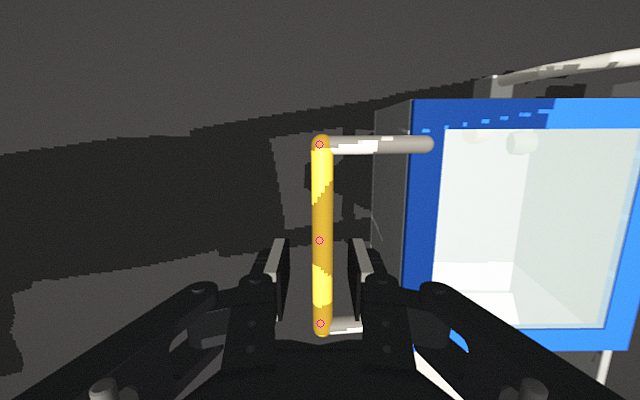

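Call:
apply_moves(
  series=[
    [0.35,[0.001,0.001,-0.02],0],
    [0.35,[0.001,0.001,-0.038],0],
    [0.1,[0.001,0.001,-0.038],0],
    [0,[0.001,0.001,-0.038],0],
    [0,[0.001,0.001,-0.038],0],
  ],
  grip_force=25,
)

```text
time: 22.35
tool_pos: [474.5, 164.0, 118.1]
tcp_rot: [179.5, -3.2, 91.4]
ft_force: [0.5, -4.5, -1.5]
finger_gap: 11.0
```

Run:
```python
import numpy as np
# handle world vs angle
for a in range(0,56,5):
    t=np.radians(a); dx=-200*np.cos(t)+12*np.sin(t); dz=200*np.sin(t)+12*np.cos(t); print(a,round(dx+200,1),round(dz-12,1))
```

```text
0 0.0 0.0
5 1.8 17.4
10 5.1 34.5
15 9.9 51.4
20 16.2 67.7
25 23.8 83.4
30 32.8 98.4
35 43.1 112.5
40 54.5 125.8
45 67.1 137.9
50 80.6 148.9
55 95.1 158.7
```

Call:
apply_moves(
  series=[
    [0,[0.001,0,0.01],0],
    [0,[0.002,0,0.022],0],
    [0,[0.005,0,0.034],0],
    [0,[0.007,0,0.042],0],
    [0,[0.01,0,0.051],0],
  ],
)

```text
time: 22.98
tool_pos: [484.5, 164.2, 169.6]
tcp_rot: [179.6, -3.2, 91.4]
ft_force: [2.8, 0.7, -3.7]
finger_gap: 10.8
```

```bash
python3 look.py 26
```

```text
22.975 [484.46513671 164.23638686 169.58427766] [179.55546529  -3.24795611  91.42374441] [ 2.76803304  0.68256653 -3.69090768] [ 0.11424801 -0.06075143  0.03850368]
```

View pics/l26.png

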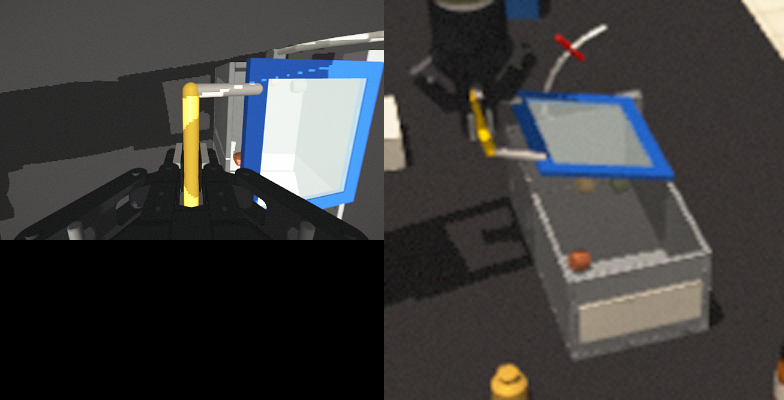

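Call:
apply_moves(
  series=[
    [0,[0.0045,0,0.013],0],
    [0,[0.0105,0,0.026],0],
    [0,[0.017,0,0.038],0],
    [0,[0.025,0.001,0.05],0],
    [0,[0.033,0.001,0.061],0],
  ],
)

```text
time: 23.7
tool_pos: [517.2, 165.2, 232.0]
tcp_rot: [179.7, -3.2, 91.4]
ft_force: [-5.0, 0.9, 0.6]
finger_gap: 11.2
```

Call:
apply_moves(
  series=[
    [0,[0.009,0,0.0105],0],
    [0,[0.018,0,0.02],0],
    [0,[0.027,0.001,0.028],0],
    [0,[0.034,0.001,0.033],0],
    [0,[0.036,0.001,0.035],0],
  ],
)

```text
time: 24.32
tool_pos: [553.7, 166.2, 268.8]
tcp_rot: [179.6, -3.2, 91.4]
ft_force: [-5.8, 0.9, 4.0]
finger_gap: 11.0
```

```bash
python3 look.py 27
python3 - <<'E'
from h import *
p=optics.snapshot('side'); cv2.imwrite('pics/s27.png',cv2.resize(p['color'][80:210,250:370],None,fx=4.6,fy=4.6,interpolation=2))
E
```

```text
24.325 [553.72815289 166.19093641 268.78273915] [179.63013346  -3.22866806  91.44214009] [-5.75567034  0.86871013  4.04783618] [0.0897773  1.12995703 0.04404369]
```

View pics/s27.png

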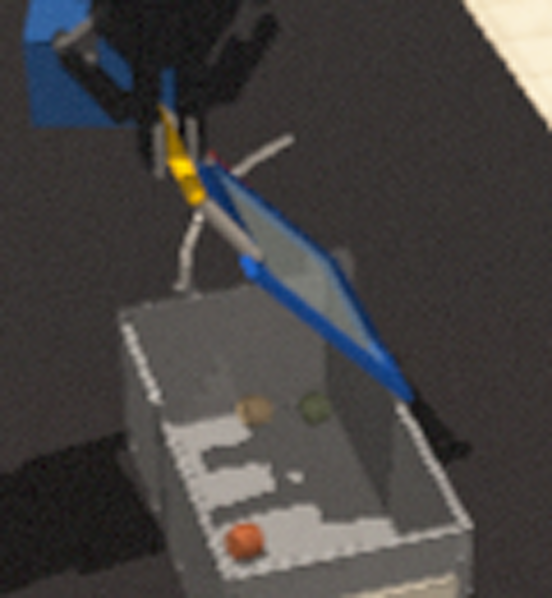

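View pics/l27.png

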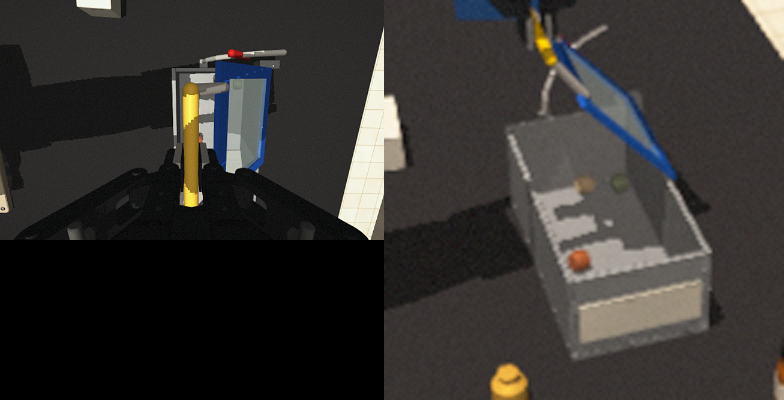

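Run:
```python
from h import *
from scipy.optimize import least_squares
s=optics.snapshot('side'); t=optics.snapshot('top'); w=optics.snapshot('wrist')
cv2.imwrite('pics/w28.png',cv2.resize(w['color'][60:320,270:500],None,fx=2.3,fy=2.3))
cv2.imwrite('pics/t28.png',cv2.resize(t['color'][145:245,200:340],None,fx=5.5,fy=5.5,interpolation=2))
im=s['color'].copy(); 
c,n=np.cos(.0279),np.sin(.0279)
def W(bx,by,z): return [599.8+c*bx-n*by,107.8+n*bx+c*by,z]
def L(a,r,h,y): return W(75-r*np.cos(a)+h*np.sin(a),y,112+r*np.sin(a)+h*np.cos(a))
for u,v,r_,h_,y in [(248,268,150,3,-19),(207,165,150,3,139),(195,190,200,12,10)]:
    px=np.array([u/4.6+250-.5,v/4.6+80-.5])
    print(px.round(1),[(d,proj(s,L(np.radians(d),r_,h_,y))[0].round(1).tolist()) for d in (46,48,50,52,54)])
big=cv2.resize(im[80:210,250:370],None,fx=4.6,fy=4.6,interpolation=2)
for d,col in ((47,(0,255,0)),(50,(255,0,255)),(53,(0,255,255))):
    P=np.array([proj(s,L(np.radians(d),150,h,y))[0] for h,y in((0,-19),(0,139),(6,139),(6,-19))])
    P=((P+.5-[250,80])*4.6).round().astype(int); cv2.polylines(big,[P.reshape(-1,1,2)],True,col,1)
m=proj(s,L(np.radians(50),102,0,149))[0]; cv2.circle(big,tuple(((m+.5-[250,80])*4.6).round().astype(int).tolist()),5,(255,255,255),1)
cv2.imwrite('pics/s28.png',big)
```

```text
[303.4 137.8] [(46, [302.2, 141.1]), (48, [303.6, 139.8]), (50, [305.0, 138.4]), (52, [306.5, 137.2]), (54, [308.0, 135.9])]
[294.5 115.4] [(46, [287.8, 111.5]), (48, [289.0, 110.3]), (50, [290.3, 109.0]), (52, [291.6, 107.8]), (54, [293.0, 106.7])]
[291.9 120.8] [(46, [288.4, 123.7]), (48, [290.3, 121.9]), (50, [292.2, 120.2]), (52, [294.3, 118.5]), (54, [296.3, 116.8])]
```

View pics/s28.png

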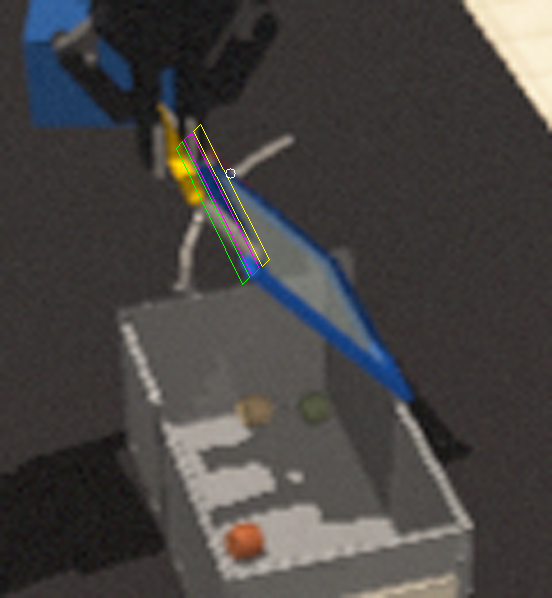

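View pics/w28.png

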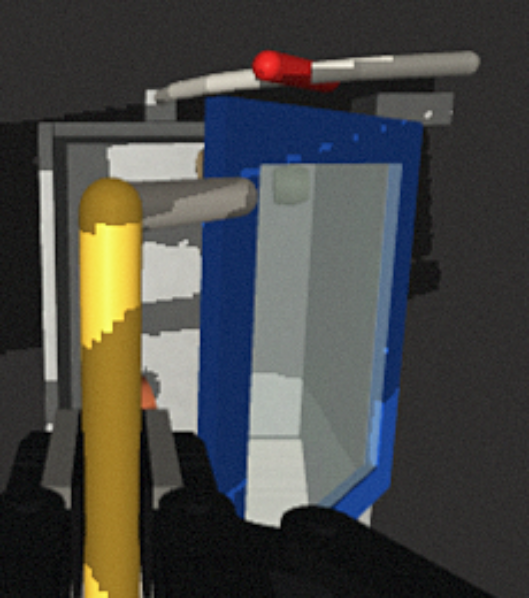

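View pics/t28.png

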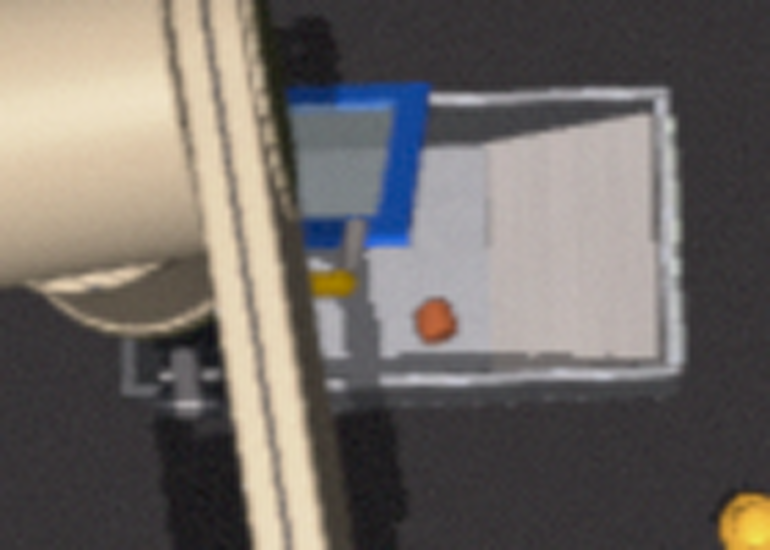

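Run:
```python
from h import *
s=optics.snapshot('side'); t=optics.snapshot('top'); w=optics.snapshot('wrist')
print(sense()['tool_pos'],sense()['ft_force'])
c,n=np.cos(.0279),np.sin(.0279)
def W(bx,by,z): return [599.8+c*bx-n*by,107.8+n*bx+c*by,z]
def L(a,r,h,y): return W(75-r*np.cos(a)+h*np.sin(a),y,112+r*np.sin(a)+h*np.cos(a))
print('top lid corner meas',410/5.5+199.5,245/5.5+144.5,'handle end',352/5.5+199.5,283/5.5+144.5)
for d in (46,48,50,52,54): print(d,proj(t,L(np.radians(d),150,0,-19))[0].round(1),proj(t,L(np.radians(d),150,6,-19))[0].round(1),proj(t,L(np.radians(d),200,12,8))[0].round(1))
k=[('lid-edge corner +y top',206/2.3+270,98/2.3+60),('handle end top',112/2.3+270,182/2.3+60)]
print(k)
for d in (46,48,50,52,54): print(d,proj(w,L(np.radians(d),150,6,139))[0].round(1),proj(w,L(np.radians(d),150,0,139))[0].round(1),proj(w,L(np.radians(d),200,12,113))[0].round(1))
print('mark',proj(w,L(np.radians(50),102,0,149))[0],proj(w,L(np.radians(50),102,0,139))[0], 'seen',283/2.3+270,68/2.3+60)
```

```text
[553.32065421 166.21115032 268.44052828] [-6.76128489  1.1263606   5.81484522]
top lid corner meas 274.04545454545456 189.04545454545456 handle end 263.5 195.95454545454544
46 [274.1 192.1] [273.8 190.1] [261.  200.4]
48 [273.9 190.4] [273.6 188.3] [260.6 197.9]
50 [273.7 188.6] [273.5 186.5] [260.3 195.3]
52 [273.5 186.8] [273.3 184.6] [260.1 192.7]
54 [273.3 184.9] [273.1 182.7] [259.8 190.1]
[('lid-edge corner +y top', 359.5652173913044, 102.6086956521739), ('handle end top', 318.69565217391306, 139.1304347826087)]
46 [352.3 101.8] [344.1 102.5] [295.2 153.1]
48 [360.1 101.2] [351.3 101.9] [306.6 153.8]
50 [368.3 100.6] [359.  101.3] [319.1 154.4]
52 [377.1 100.1] [367.2 100.7] [332.7 155.1]
54 [386.3  99.5] [375.9 100.2] [347.5 155.8]
mark [397.66410226  90.76614273] [396.86751868 106.25451889] seen 393.04347826086956 89.56521739130434
```

Run:
```python
from h import *
s=sense();print(s['time'],s['tool_pos'],s['ft_force'],s['finger_gap'])
print(hand_in())
```

```text
24.775 [553.32065421 166.21115032 268.44052828] [-6.76128489  1.1263606   5.81484522] 10.796096501586327
the job is handed in; nothing more can be done
None
```

The job is done and handed in at about 24.8 s, with the arm still holding the lid open at about 50°.

- **Chips:** all three are in the box. I saw them through the lid window and again with the lid open.
- **Pouring:** the moves could not tilt the tool. I turned the pan about its grip instead: against the near rim first, then against the inside of the far wall to about 70°. It came most of the way back to level against the near rim.
- **Pan:** it stands empty and upright on the bench, released, at about x 520, y −205 mm. I saw this in the side, top and wrist pictures. It is not where it started.
- **Lid angle:** the tool's displacement along the lid's arc gives 50.0°. Lid-edge and handle positions in the side, top and wrist pictures give roughly 49 to 50°, within their accuracy.
- **Forces:** the highest wrist reading I saw was about 53 N, when pressing the pan on the near rim to start the tilt. While holding the lid it was about 9 N.
- **Other things on the bench:** I saw no sign that any of them moved, but I did not measure their positions again.

No check failed.

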